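Sort the cut lifting lugs: rejects to scrap, good ones to the rack

TASK

Clear the grey grate of its four bare-steel lugs: put the two rejects, whose heads are sprayed orange, into the red scrap bin, and lower the two unpainted good ones gently into the empty slots of the yellow rack, heads up, standing on their long edges on the rack's floor and not sticking out at the ends. Leave the blue master lug in its slot and disturb nothing else: the lugs already racked, the can, the bottle, the hammer and the tape measure stay where they are.

Things in the scene. Friction and masses are not known exactly. Their poses are not given: they have to be found in the camera images.
- reject_1: REJECT: lifting lug of 14 mm steel plate, 0.46 kg: foot 90 x 14 mm, 32 mm high; on its middle a round-topped head 46 mm wide with a dark hole, 62 mm high overall. Bare steel, its head sprayed orange. Starts on its long edge in any slot of the grate. Origin: middle of the underside; x along the 90 mm length, y through the 14 mm thickness, z up.
- reject_1_top (a point): top of the head of reject_1, 62 mm above its underside.
- reject_2: REJECT: lifting lug of 14 mm steel plate, 0.46 kg: foot 90 x 14 mm, 32 mm high; on its middle a round-topped head 46 mm wide with a dark hole, 62 mm high overall. (Miscut: foot only from x = -29 to +45 mm.) Bare steel, its head sprayed orange. Starts on its long edge in any slot of the grate. Origin: middle of the underside; x along the 90 mm length, y through the 14 mm thickness, z up.
- reject_2_top (a point): top of the head of reject_2, 62 mm above its underside.
- good_1: GOOD: lifting lug of 14 mm steel plate, 0.46 kg: foot 90 x 14 mm, 32 mm high; on its middle a round-topped head 46 mm wide with a dark hole, 62 mm high overall. Bare grey steel, no paint. Starts on its long edge in any slot of the grate. Origin: middle of the underside; x along the 90 mm length, y through the 14 mm thickness, z up.
- good_2: GOOD: lifting lug of 14 mm steel plate, 0.46 kg: foot 90 x 14 mm, 32 mm high; on its middle a round-topped head 46 mm wide with a dark hole, 62 mm high overall. Bare grey steel, no paint. Starts on its long edge in any slot of the grate. Origin: middle of the underside; x along the 90 mm length, y through the 14 mm thickness, z up.
- master: MASTER pattern, leave it: same shape and size as the lugs, painted blue all over. Starts on its long edge in any slot of the grate. Origin: middle of the underside; x along the 90 mm length, y through the 14 mm thickness, z up.
- racked_1: a good bare-steel lug already standing in the yellow rack, in the slot at rack y = -72 mm; leave it. Same shape and size as the others. Origin: middle of the underside; x along the 90 mm length, y through the 14 mm thickness, z up.
- racked_2: a good bare-steel lug already standing in the yellow rack, in the slot at rack y = 24 mm; leave it. Same shape and size as the others. Origin: middle of the underside; x along the 90 mm length, y through the 14 mm thickness, z up.
- grate: fixed grey slotted stand, 110 x 246 mm, holding the unsorted lugs. Base plate 8 mm thick; five slots running along x, 17 mm wide, centred at y = -96, -48, 0, 48, 96 mm, each between two bars 5 mm thick and 18 mm high (top 26 mm above the bench). Origin: middle of the underside.
- rack: fixed yellow slotted rack, 110 x 198 mm, left or right of the grate. Base plate 8 mm thick; four slots running along x, open at both ends, 20 mm wide, centred at y = -72, -24, 24, 72 mm, each between two bars 5 mm thick and 24 mm high (top at 32 mm). Slots y = -24 and +72 are empty. Origin: middle of the underside.
- bin: fixed red open-topped steel scrap bin, 150 (x) x 200 (y) x 100 mm high outside, walls and floor 4 mm, on the other side of the grate. Origin: middle of the underside.
- slug: loose steel disc, 40 mm across, 14 mm high, lying in the bin; it may be knocked. Origin: middle of the underside.
- spray_can: standing spray can, 52 mm across, 165 mm high; bystander. Origin: middle of the underside.
- oil_bottle: standing green bottle, 56 mm across, 170 mm high; bystander. Origin: middle of the underside.
- hammer: hammer lying beyond the grate, about 300 mm long along its x, below 40 mm high; bystander. Origin: under its middle.
- tape: yellow tape measure, 60 x 68 x 34 mm, between the robot base and the grate; bystander. Origin: middle of the underside.
- height_gauge: fixed measuring stand beyond the grate: base 70 x 60 x 28 mm, an upright 260 mm high at x = +15 mm with a slide block 36 mm wide. Origin: middle of the underside.

How it is judged:
By the outcome, as a careful person would: the job done as asked, in the order asked, and still so for the second after the job is handed in, with the robot touching nothing.
It also fails if it takes over 72 s, if anything falls off the work surface, if the arm or the gripper's body presses on something with over 40 N, if the wrist force passes 120 N, or if a joint passes its speed limit or range.

ROBOT

A 6-joint arm with a two-finger parallel gripper is mounted at the origin on the work surface. World frame = base frame: x ahead of the robot, y to its left, z up, the work surface at z = 0. Lengths are in m, angles in rad, forces in N, time in s.
With the tool pointing down it reaches from about 0.375 to 0.825 m from the base axis. Payload 5.5 kg.
Tool frame: the origin (TCP) lies between the finger pads; the fingertips stand ctrl.tcp_to_tips ahead of it and the grasp point (between the pads) lies 8 mm behind it (ctrl.tcp_to_tips is the distance from the TCP to the fingertips, in m); z points along the fingers, y is the line along which they close (so a half turn about z gives the same grasp; the last joint's range is limited). The gripper opens to 85 mm and grips with 20 to 120 N. Pads are 22 mm wide; open, the fingers measure 114 mm over their backs; the gripper's body (76 mm by 85 mm) begins 54 mm behind the grasp point. The pads swing forward as they close: fully open they stand 13 mm farther back than shut.
Start: joints at [-1.307, 0.314, -0.047, 1.21, 0, 1.571], TCP at [0.156, -0.579, 0.242] pointing down, gripper open.
Joint ranges: [-2.67, 2.67], [-0.69, 1.73], [-1.03, 1.25], [-2.08, 2.16], [-1.42, 1.45], [-3.14, 3.14]. Speed limits (rad/s): [2.39, 2.39, 3.01, 3.14, 3.14, 3.14].

INTERFACE

Orientations are given as [roll, pitch, yaw] about the fixed x, y, z axes, in that order (R = Rz(yaw) Ry(pitch) Rx(roll)).
In Python, from station import ctrl gives the robot as it stands.
- The arm moves only by the shell command python3 -m pendant 'ROWS' [OPENING] [FORCE]. ROWS is JSON, a list of rows, each an object with "slide": the shift along the tool's x, y, z in cm, a list of three; "roll": the turn about the tool's z in degrees. A call has 1 to 5 rows; each row shifts and turns the commanded pose from where the row before left it, along the tool's axes as they then stand; what a row does not reach is not made up. A row lasts 1/10 s, in which the tool goes at most 50 mm and 8.59 degrees, less where a joint would pass 70% of its speed; a pose out of reach is approached as far as the arm can. A call is refused whole if a number of a shift passes 5 or a number of a turn 8.59, either way. A call with a gripper value outside its range is refused whole. OPENING is the finger opening in cm, from 0 to 8.54, set as the call begins (- or left out, the last holds). The fingers move at their own pace and stop on an object; FORCE is the grip in N (left out, the last holds). Time passes only in rows, so rows that do not move let the fingers close. It gives the time, the measured TCP pose, the force, the opening and the grip force at its end, in the units of the state.
- ctrl.get_state(): the state, without advancing time (a new reading comes with each control period).
- ctrl.snapshot(name): name is "scene" or "top" or "wrist"; returns a dict with "img" (420x560x3 uint8, blue, green, red), "range_z" (420x560 float32, m along the optical axis (not along the pixel's ray), 0 where there is no reading), "fx", "fy", "cx", "cy" (pixels), "dist_coeffs" ([k1, k2, p1, p2, k3] as OpenCV has them; the pictures are not rectified), "R" (3x3) and "t" (3): a world point X has camera coordinates R X + t. Camera axes: x right, y down, z forward; pixel columns grow to the right and rows downward; lengths in m; the calibration is good to about 2 mm. A picture is of the moment at which its call begins.
- ctrl.job_done(): hands the job in; it is judged then, once.
The state is a dict: "clock": time; "joints": joint angles; "qd": joint speeds; "joint_torque": joint torques, N m; "eef_pos": TCP position; "tool_rot": TCP orientation; "contact_force": force on the tool from outside, world axes, zero at the start; "moment": the same for the moment, N m; "opening": finger opening in m; "finger_force": force on a finger pad.
Only numpy, scipy, OpenCV 4.12 (cv2) and the standard library are available. Lean on these libraries where they do the work, as an engineer would, in place of code of your own. Each camera call takes 0.05 s, during which the arm holds its last target. There are 200 camera calls.

## Working session

There is one attempt and no reset: what is moved stays moved. The work goes in short steps, Python scripts to look and compute and a shell command to move; the robot and the scene stay as the last step left them, time stands still between calls to the robot, and variables do not carry over. Pictures are saved under pics/ and viewed, at most 10 in all, crops included, and the job is handed in when it is done.

```bash
mkdir -p pics; ls
python3 - <<'E'
from station import ctrl
import cv2,numpy as np
for n in ("top","scene"):
    s=ctrl.snapshot(n); cv2.imwrite(f"pics/{n}0.png",s["img"]); np.savez(f"{n}0.npz",**{k:np.array(v) for k,v in s.items()})
    print(n,s["fx"],s["cx"],s["cy"],s["dist_coeffs"],np.round(s["R"],3).tolist(),np.round(s["t"],3), np.round(-np.array(s["R"]).T@s["t"],3))
print(ctrl.get_state(),ctrl.tcp_to_tips)
E
```

```text
pics
top 386.7235286289195 274.7520516007513 206.13450804897593 [0.03353382 0.         0.         0.         0.        ] [[-0.02, -0.999, -0.037], [-0.992, 0.025, -0.128], [0.128, 0.034, -0.991]] [0.018 0.53  0.886] [ 0.412 -0.025  0.946]
scene 413.81844335375763 270.17455108772685 206.6024429227257 [-0.0503895  0.         0.         0.         0.       ] [[-0.742, 0.671, -0.016], [0.387, 0.408, -0.827], [-0.548, -0.62, -0.562]] [ 0.419 -0.136  1.271] [1.06  0.563 0.608]
{'clock': 0.1, 'joints': array([-1.30699881e+00,  3.14174426e-01, -4.79629400e-02,  1.21019511e+00,
       -5.49916964e-06,  1.57080416e+00]), 'qd': array([ 1.62299262e-03,  1.17566572e-03,  2.64435353e-03, -1.59731590e-04,
        2.72025316e-06, -7.26194520e-04]), 'joint_torque': array([-1.97699806e-04, -5.40767705e+01,  3.40540409e+01,  1.12409625e-02,
        1.06115880e-05, -9.42820520e-06]), 'eef_pos': array([ 0.15631866, -0.57876768,  0.24151638]), 'tool_rot': array([-3.14005651e+00,  5.51119875e-06,  2.63789690e-01]), 'contact_force': array([ 0.33833766, -0.23236174,  0.65696423]), 'moment': array([-0.03107343, -0.04432367,  0.01115596]), 'finger_force': 0.0, 'opening': 0.08544279704264522} 0.011
```

View pics/top0.png

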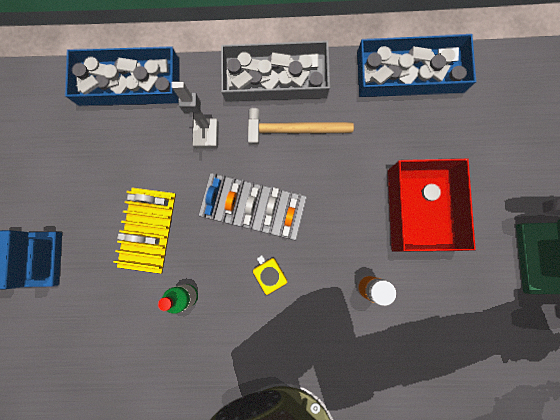

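View pics/scene0.png

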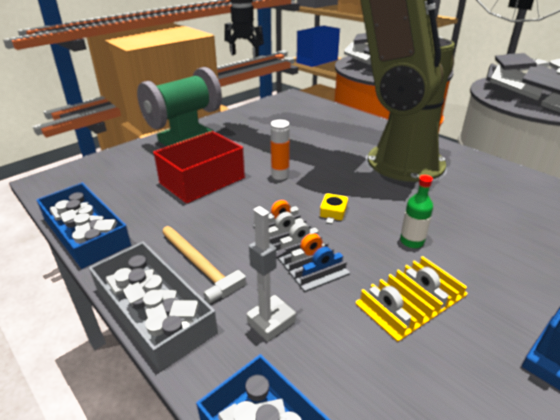

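The top view shows the grate at about (252,207). From left to right its slots hold blue (211), orange reject (231), grey (250), grey (271) and orange reject (290). The yellow rack is at (147,230) with lugs at rows 198 and 239, so the empty slots are the second from the far end and the nearest one. The bin is at (432,205), with the can at (378,292) and the bottle at (178,299).

```bash
cat > h.py <<'E'
import numpy as np,cv2
def cloud(s):
    K=np.array([[float(s["fx"]),0,float(s["cx"])],[0,float(s["fy"]),float(s["cy"])],[0,0,1]])
    h,w=s["range_z"].shape
    uv=np.stack(np.meshgrid(np.arange(w),np.arange(h)),-1).reshape(-1,1,2).astype(np.float64)
    n=cv2.undistortPoints(uv,K,np.array(s["dist_coeffs"],float)).reshape(h,w,2)
    ray=np.dstack([n,np.ones((h,w))])
    R=np.array(s["R"]);t=np.array(s["t"])
    P=(ray*s["range_z"][...,None]-t)@R
    P[s["range_z"]<=0]=np.nan
    return P,ray@R,-R.T@t
def onplane(ray,C,m,z):
    r=ray[m]; return (C+r*((z-C[2])/r[:,2])[:,None])
def rect(pts):
    (c,(a,b),ang)=cv2.minAreaRect((pts[:,:2]*1000).astype(np.float32))
    if a<b: a,b,ang=b,a,ang+90
    return np.round(c,1),round(a,1),round(b,1),round((ang+90)%180-90,2)  # long axis dir deg
E
python3 - <<'E'
import numpy as np,cv2
from h import *
s=np.load("top0.npz"); P,ray,C=cloud(s); hsv=cv2.cvtColor(s["img"],cv2.COLOR_BGR2HSV); H,S,V=cv2.split(hsv)
X,Y,Z=P[...,0],P[...,1],P[...,2]
rr,cc=np.mgrid[:420,:560]
box=lambda r0,r1,c0,c1:(rr>=r0)&(rr<r1)&(cc>=c0)&(cc<c1)
print("bench z",np.nanmedian(Z[box(150,165,340,380)]))
m=box(180,280,105,185)&(H>20)&(H<35)&(S>120); print("rack",rect(P[m&(Z>0.015)]), np.nanpercentile(Z[m],[5,50,95]))
m=box(165,245,190,312)&(Z>0.016)&(Z<0.1); print("grate",rect(P[m]))
m=box(150,260,380,480)&(Z>0.09); print("bin",rect(P[m]),np.nanpercentile(Z[m],[5,50,95]))
for n,b in dict(l1=(170,245,200,222),l2=(170,245,222,242),l3=(170,245,242,261),l4=(170,245,261,281),l5=(170,245,281,303),r1=(185,212,120,175),r2=(225,250,110,165)).items():
    for zl,zh in((.034,.048),(.052,.085)):
        m=box(*b)&(Z>zl)&(Z<zh)
        if m.sum()>4: print(n,zl,m.sum(),rect(P[m]),np.round(np.nanmax(Z[m]),3))
for n,b in dict(can=(270,310,355,400),bottle=(280,315,155,195),tape=(250,297,250,290),slug=(180,205,420,445),hammer=(105,145,245,357),gauge=(80,150,170,220)).items():
    m=box(*b)&(Z>.012); print(n,np.round(np.nanmedian(P[m],0),3),np.round(np.nanmax(Z[m]),3))
E
```

```text
bench z -0.0006988917069692002
rack (array([483.5, 324.7]), 173.0, 111.4, -9.04) [0.00422975 0.00780159 0.03223423]
grate (array([535.9,  63.8]), 219.2, 109.9, 74.46)
bin (array([ 518.8, -345.3]), 200.9, 151.1, -0.56) [0.09133907 0.09831384 0.1013349 ]
l1 0.034 134 (array([557.2, 156.5]), 89.6, 14.4, -15.13) 0.048
l1 0.052 138 (array([557.2, 156.6]), 44.9, 15.3, -16.52) 0.072
l2 0.034 83 (array([551. , 108.6]), 73.3, 14.4, -14.59) 0.048
l2 0.052 138 (array([544. , 110.8]), 44.8, 15.4, -15.81) 0.072
l3 0.034 121 (array([531.9,  64.3]), 89.8, 15.0, -15.02) 0.048
l3 0.052 130 (array([531.8,  64.2]), 43.5, 14.7, -15.11) 0.071
l4 0.034 115 (array([529.2,  15.2]), 89.5, 14.6, -14.93) 0.048
l4 0.052 125 (array([529.3,  15.3]), 44.5, 14.8, -15.66) 0.072
l5 0.034 114 (array([502.8, -26.9]), 89.4, 14.4, -15.33) 0.046
l5 0.052 129 (array([502.8, -27. ]), 45.2, 14.9, -15.57) 0.073
r1 0.034 117 (array([554.4, 320.1]), 98.1, 40.8, -82.17) 0.047
r1 0.052 123 (array([554. , 315.4]), 44.1, 14.9, 81.23) 0.071
r2 0.034 115 (array([470.8, 335.2]), 92.6, 46.6, 84.18) 0.048
r2 0.052 128 (array([460.9, 334.7]), 45.9, 14.9, 82.55) 0.071
can [ 0.341 -0.197  0.163] 0.168
bottle [0.329 0.213 0.113] 0.172
tape [0.367 0.023 0.033] 0.039
slug [ 0.557 -0.367  0.017] 0.022
hammer [ 0.726 -0.035  0.023] 0.03
gauge [0.73  0.175 0.058] 0.262
```

```bash
cat > go.py <<'E'
import sys,numpy as np
from station import ctrl
s=ctrl.get_state(); p=s["eef_pos"]; yaw=s["tool_rot"][2]
def fr(y): return np.array([[np.cos(y),np.sin(y),0],[np.sin(y),-np.cos(y),0],[0,0,-1]])
print("t",round(s["clock"],2),"tcp",np.round(p,4),"rpy",np.round(np.degrees(s["tool_rot"]),2),"q6",round(s["joints"][5],2),"open",round(s["opening"],4),"F",np.round(s["contact_force"],1))
a=[float(v) for v in sys.argv[1:]]
if a:
    d=(np.array(a[:3])-p)*100
    print("slide at present yaw",np.round(fr(yaw)@d,2),end=" ")
    if len(a)>3:
        r=-((a[3]-np.degrees(yaw)+180)%360-180)
        print("roll",round(r,2),"slide after roll",np.round(fr(np.radians(a[3]))@d,2))
E
python3 -m pendant '[{"slide":[0,0,0],"roll":-8.5},{"slide":[0,0,0],"roll":-8.5}]' 3.6 60; python3 go.py .5028 -.027 .2 164.8
```

```text
clock: 0.3
eef_pos: [0.1564, -0.5789, 0.2417]
tool_rot: [-3.141, -0.0, 0.567]
contact_force: [-0.5, -0.7, 0.3]
opening: 0.0589
finger_force: 0.0
t 0.3 tcp [ 0.1564 -0.5789  0.2417] rpy [-1.7994e+02 -2.0000e-02  3.2460e+01] q6 1.27 open 0.0589 F [-0.5 -0.7  0.3]
slide at present yaw [ 58.85 -27.98   4.17] roll -132.34 slide after roll [-18.96  62.34   4.17]
```

```bash
R='x'; 
python3 -m pendant '[{"slide":[0,0,0],"roll":-8.5},{"slide":[0,0,0],"roll":-8.5},{"slide":[0,0,0],"roll":-8.5},{"slide":[0,0,0],"roll":-8.5},{"slide":[0,0,0],"roll":-8.5}]' >/dev/null
python3 -m pendant '[{"slide":[0,0,0],"roll":-8.5},{"slide":[0,0,0],"roll":-8.5},{"slide":[0,0,0],"roll":-8.5},{"slide":[0,0,0],"roll":-8.5},{"slide":[0,0,0],"roll":-8.5}]' >/dev/null
python3 -m pendant '[{"slide":[0,0,0],"roll":-8.5},{"slide":[0,0,0],"roll":-8.5},{"slide":[0,0,0],"roll":-8.5},{"slide":[0,0,0],"roll":-8.5},{"slide":[0,0,0],"roll":-8.5}]' >/dev/null
python3 -m pendant '[{"slide":[0,0,0],"roll":-4.9},{"slide":[-1.3,4.2,0],"roll":0},{"slide":[-1.3,4.2,0],"roll":0},{"slide":[-1.3,4.2,0],"roll":0},{"slide":[-1.3,4.2,0],"roll":0}]'
python3 -m pendant '[{"slide":[-1.3,4.2,0],"roll":0},{"slide":[-1.3,4.2,0],"roll":0},{"slide":[-1.3,4.2,0],"roll":0},{"slide":[-1.3,4.2,0],"roll":0},{"slide":[-1.3,4.2,0],"roll":0}]'
python3 go.py .5028 -.027 .2 164.8
```

```text
clock: 2.3
eef_pos: [0.2518, -0.4295, 0.2418]
tool_rot: [3.141, -0.0, 2.871]
contact_force: [1.5, -1.0, 0.9]
opening: 0.0363
finger_force: 0.0
clock: 2.8
eef_pos: [0.3705, -0.2445, 0.2421]
tool_rot: [3.142, -0.0, 2.871]
contact_force: [0.6, -0.7, -0.5]
opening: 0.0361
finger_force: 0.0
t 2.8 tcp [ 0.3705 -0.2445  0.2421] rpy [ 1.800e+02 -1.000e-02  1.645e+02] q6 -0.31 open 0.0361 F [ 0.6 -0.7 -0.5]
slide at present yaw [-6.93 24.49  4.21] roll -0.3 slide after roll [-7.06 24.46  4.21]
```

```bash
cd .;
python3 -m pendant '[{"slide":[-1.2,4.2,0.5],"roll":0},{"slide":[-1.2,4.2,0.5],"roll":0},{"slide":[-1.2,4.2,0.5],"roll":0},{"slide":[-1.2,4,0.5],"roll":0},{"slide":[-1.2,4,0.5],"roll":0}]' >/dev/null
python3 -m pendant '[{"slide":[-1,3.6,0.5],"roll":-0.3},{"slide":[0,0,0],"roll":0},{"slide":[0,0,0],"roll":0}]' >/dev/null
python3 go.py .5028 -.027 .2 164.8
python3 - <<'E'
from station import ctrl
import cv2,numpy as np
from h import *
s=ctrl.snapshot("wrist"); cv2.imwrite("pics/w1.png",s["img"]); np.savez("w1.npz",**{k:np.array(v) for k,v in s.items()})
P,ray,C=cloud(s);X,Y,Z=P[...,0],P[...,1],P[...,2]
print(C)
u=np.radians(-15.2);ax=np.array([np.cos(u),np.sin(u)]);n=np.array([-ax[1],ax[0]])
g=np.array([.5359,.0638]); tr=(P[...,:2]-g)@n
for k in(-96,-48,0,48,96):
    m=(Z>.055)&(Z<.09)&(abs(tr-k/1000)<.02)
    if m.sum()>50: print(k,m.sum(),rect(P[m]),np.round(np.nanmax(Z[m]),4))
E
```

```text
t 3.6 tcp [ 0.5018 -0.0311  0.2117] rpy [-1.7996e+02 -8.0000e-02  1.6492e+02] q6 0.2 open 0.0358 F [-0.4  0.3  0.1]
slide at present yaw [0.01 0.43 1.17] roll 0.12 slide after roll [0.01 0.43 1.17]
[ 0.42256727 -0.00951265  0.34435659]
-96 1045 (array([502.2, -26. ]), 42.3, 14.8, -15.32) 0.0728
-48 1057 (array([528.6,  16.2]), 42.3, 15.2, -15.04) 0.0728
0 1241 (array([532. ,  64.8]), 44.7, 16.0, -15.93) 0.0728
48 1393 (array([543.6, 111.5]), 45.1, 16.3, -16.02) 0.073
96 1344 (array([556.9, 157.5]), 43.7, 16.6, -16.38) 0.0731
```

View pics/w1.png

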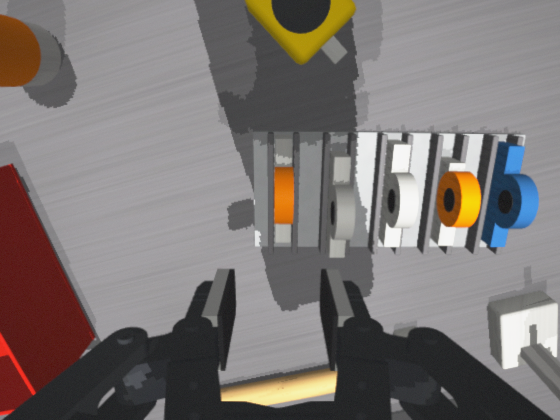

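The wrist view agrees with the top view to within 1 mm. The reject heads are at (284,195) and (458,198), and the good lugs are at (342,210) and (402,200). I'm descending on the right-hand reject.

```bash
cd .;
python3 -m pendant '[{"slide":[0,0.46,3],"roll":0.1},{"slide":[0,0,3],"roll":0},{"slide":[0,0,3],"roll":0},{"slide":[0,0,2],"roll":0},{"slide":[0,0,0],"roll":0}]' >/dev/null
python3 -m pendant '[{"slide":[0,0,0],"roll":0}]' >/dev/null
python3 go.py .5025 -.0265 .047 164.8
```

```text
t 4.25 tcp [ 0.503  -0.0282  0.1028] rpy [-1.7999e+02 -2.0000e-02  1.6462e+02] q6 0.21 open 0.0358 F [ 0.2 -0.4  0.7]
slide at present yaw [0.1  0.15 5.58] roll -0.18 slide after roll [0.1  0.15 5.58]
```

```bash
cd .;
python3 -m pendant '[{"slide":[0.1,0.15,2],"roll":-0.1},{"slide":[0,0,1.8],"roll":0},{"slide":[0,0,1],"roll":0},{"slide":[0,0,0.75],"roll":0},{"slide":[0,0,0],"roll":0}]' >/dev/null
python3 go.py .5025 -.0265 .047 164.8
python3 -m pendant '[{"slide":[0,0,0],"roll":0},{"slide":[0,0,0],"roll":0},{"slide":[0,0,0],"roll":0},{"slide":[0,0,0],"roll":0}]' 0 80
python3 -m pendant '[{"slide":[0,0,0],"roll":0},{"slide":[0,0,0.0],"roll":0}]'
```

```text
t 4.75 tcp [ 0.5028 -0.0257  0.0468] rpy [-1.7999e+02 -1.0000e-02  1.6480e+02] q6 0.21 open 0.0359 F [-0.4  0.6 -0.7]
slide at present yaw [ 0.01 -0.08 -0.02] roll -0.0 slide after roll [ 0.01 -0.08 -0.02]
clock: 5.15
eef_pos: [0.5037, -0.0257, 0.0478]
tool_rot: [3.142, 0.002, 2.877]
contact_force: [-0.8, -0.3, 6.8]
opening: 0.0126
finger_force: 78.8
clock: 5.35
eef_pos: [0.5036, -0.0257, 0.0477]
tool_rot: [3.141, 0.002, 2.877]
contact_force: [-1.4, -0.6, 5.6]
opening: 0.0132
finger_force: 78.8
```

```bash
cd .;
python3 -m pendant '[{"slide":[0,0,-1],"roll":0},{"slide":[0,0,-2.5],"roll":0},{"slide":[0,0,-4],"roll":0},{"slide":[0,0,-4],"roll":0},{"slide":[0,0,-4],"roll":0}]' 
python3 go.py .48 -.375 .2 164.8
```

```text
clock: 5.85
eef_pos: [0.5016, -0.0254, 0.2031]
tool_rot: [-3.141, -0.002, 2.877]
contact_force: [1.8, 0.5, -5.2]
opening: 0.013
finger_force: 78.1
t 5.85 tcp [ 0.5016 -0.0254  0.2031] rpy [-1.7999e+02 -1.1000e-01  1.6482e+02] q6 0.21 open 0.013 F [ 1.8  0.5 -5.2]
slide at present yaw [ -7.07 -34.31   0.31] roll 0.02 slide after roll [ -7.08 -34.31   0.31]
```

```bash
cd .;
python3 -m pendant '[{"slide":[-0.5,-2.3,0],"roll":0},{"slide":[-0.8,-3.9,0],"roll":0},{"slide":[-0.8,-4,0],"roll":0},{"slide":[-0.8,-4,0],"roll":0},{"slide":[-0.8,-4,0],"roll":0}]' >/dev/null
python3 -m pendant '[{"slide":[-0.8,-4,0],"roll":0},{"slide":[-0.8,-4,0],"roll":0},{"slide":[-0.8,-4,0],"roll":0},{"slide":[-0.7,-2.6,0],"roll":0},{"slide":[-0.3,-1.5,0],"roll":0}]' >/dev/null
python3 -m pendant '[{"slide":[0,0,0],"roll":0}]'
python3 go.py .48 -.375 .062 164.8
```

```text
clock: 6.95
eef_pos: [0.4807, -0.3765, 0.2012]
tool_rot: [3.141, -0.001, 2.874]
contact_force: [-0.4, 0.0, -4.9]
opening: 0.0127
finger_force: 78.9
t 6.95 tcp [ 0.4807 -0.3765  0.2012] rpy [ 1.7998e+02 -7.0000e-02  1.6468e+02] q6 -0.4 open 0.0127 F [-0.4  0.  -4.9]
slide at present yaw [ 0.11  0.12 13.92] roll -0.12 slide after roll [ 0.11  0.12 13.92]
```

```bash
cd .;
python3 -m pendant '[{"slide":[0,0,3],"roll":0},{"slide":[0,0,4],"roll":0},{"slide":[0,0,4],"roll":0},{"slide":[0,0,2],"roll":0},{"slide":[0,0,1],"roll":0}]' >/dev/null
python3 -m pendant '[{"slide":[0,0,0.2],"roll":0},{"slide":[0,0,0],"roll":0}]'
python3 -m pendant '[{"slide":[0,0,0],"roll":0},{"slide":[0,0,0],"roll":0},{"slide":[0,0,0],"roll":0},{"slide":[0,0,0],"roll":0}]' 3.6
python3 -m pendant '[{"slide":[0,0,-2],"roll":0},{"slide":[0,0,-4],"roll":0},{"slide":[0,0,-4],"roll":0},{"slide":[0,0,-4],"roll":0},{"slide":[0,0,0],"roll":0}]' 
python3 go.py .5438 .111 .2 164.8
```

```text
clock: 7.65
eef_pos: [0.4822, -0.3748, 0.0607]
tool_rot: [3.141, 0.001, 2.877]
contact_force: [-0.3, 0.9, -4.9]
opening: 0.0129
finger_force: 78.8
clock: 8.05
eef_pos: [0.4818, -0.3661, 0.0619]
tool_rot: [3.126, -0.002, 2.881]
contact_force: [-4.2, 33.6, 16.4]
opening: 0.0361
finger_force: 0.2
clock: 8.55
eef_pos: [0.4858, -0.3784, 0.2098]
tool_rot: [-3.135, 0.015, 2.877]
contact_force: [0.5, -1.0, -0.4]
opening: 0.036
finger_force: 0.0
t 8.55 tcp [ 0.4858 -0.3784  0.2098] rpy [-179.65    0.84  164.82] q6 -0.4 open 0.036 F [ 0.5 -1.  -0.4]
slide at present yaw [ 7.22 48.75  0.98] roll 0.02 slide after roll [ 7.24 48.75  0.98]
```

The force spike was the gripper's wide knuckles touching the bin wall as it opened off-centre. I'll drop the next one centrally and from higher up. Next is the miscut reject.

```bash
cd .;
python3 -m pendant '[{"slide":[0.3,2.25,0],"roll":0},{"slide":[0.6,3.8,0],"roll":0},{"slide":[0.6,4,0],"roll":0},{"slide":[0.6,4,0],"roll":0},{"slide":[0.6,4,0],"roll":0}]' >/dev/null
python3 -m pendant '[{"slide":[0.6,4,0],"roll":0},{"slide":[0.6,4,0],"roll":0},{"slide":[0.6,4,0],"roll":0},{"slide":[0.6,4,0],"roll":0},{"slide":[0.6,4,0],"roll":0}]' >/dev/null
python3 -m pendant '[{"slide":[0.6,4,0],"roll":0},{"slide":[0.6,4,0],"roll":0},{"slide":[0.4,2.4,0.5],"roll":0},{"slide":[0.2,0.6,0.5],"roll":0},{"slide":[0,0,0],"roll":0}]' >/dev/null
python3 go.py .5438 .111 .1 164.8
python3 - <<'E'
from station import ctrl
import numpy as np,cv2
from h import *
s=ctrl.snapshot("wrist");P,ray,C=cloud(s);Z=P[...,2]
u=np.radians(-15.2);n=np.array([-np.sin(u),np.cos(u)])
u=np.array([np.cos(u),np.sin(u)]);n=np.array([-u[1],u[0]])
tr=(P[...,:2]-np.array([.5359,.0638]))@n
for k in(-96,-48,0,48,96):
    m=(Z>.055)&(Z<.09)&(abs(tr-k/1000)<.02)
    if m.sum()>50: print(k,m.sum(),rect(P[m]),np.round(np.nanmax(Z[m]),4))
s=ctrl.snapshot("top");P,ray,C=cloud(s)
hsv=cv2.cvtColor(s["img"],cv2.COLOR_BGR2HSV);m=(hsv[...,0]>5)&(hsv[...,0]<18)&(hsv[...,1]>150);m[:,:385]=0
print("orange in bin",m.sum(),np.nanmedian(P[m],0))
cv2.imwrite("pics/binc.png",cv2.resize(s["img"][145:265,375:490],None,fx=4,fy=4))
E
```

```text
t 10.05 tcp [0.5378 0.1185 0.1904] rpy [1.7998e+02 7.0000e-02 1.6491e+02] q6 0.48 open 0.0364 F [0.  0.1 0. ]
slide at present yaw [-0.78 -0.57  9.04] roll 0.11 slide after roll [-0.78 -0.57  9.04]
-48 1319 (array([528.7,  17. ]), 41.6, 16.3, -14.93) 0.0724
0 1243 (array([532.1,  65.6]), 44.0, 15.2, -15.51) 0.0725
48 1160 (array([542.5, 112.1]), 41.8, 14.7, -15.07) 0.0734
96 1226 (array([557.5, 157.5]), 43.3, 15.1, -15.26) 0.0729
orange in bin 406 [ 0.49272628 -0.37078943  0.05347223]
```

View pics/binc.png

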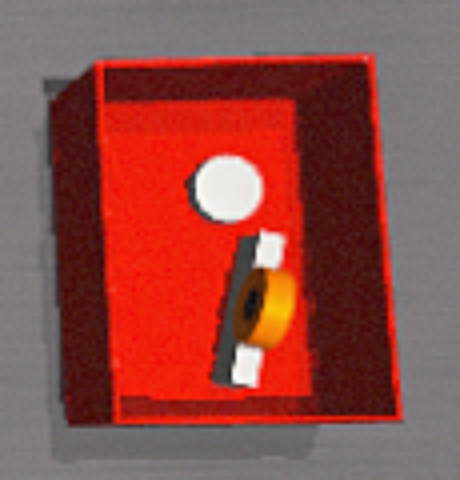

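Reject 1 stands in the bin, with its orange head at (265,308) in the crop. Now I'll pick the second reject.

```bash
cd .;
python3 -m pendant '[{"slide":[-0.7,-0.52,1.5],"roll":0.1},{"slide":[0,0,3],"roll":0},{"slide":[0,0,3],"roll":0},{"slide":[0,0,1.5],"roll":0},{"slide":[0,0,0],"roll":0}]' >/dev/null
python3 -m pendant '[{"slide":[0,0,0],"roll":0}]' >/dev/null
python3 go.py .5432 .1116 .047 164.8
```

```text
t 10.75 tcp [0.5434 0.11   0.1005] rpy [1.8000e+02 2.0000e-02 1.6462e+02] q6 0.47 open 0.036 F [ 0.1 -0.4 -0.1]
slide at present yaw [0.06 0.15 5.35] roll -0.18 slide after roll [0.06 0.15 5.35]
```

```bash
cd .;
python3 -m pendant '[{"slide":[0.06,0.12,2],"roll":-0.1},{"slide":[0,0,1.8],"roll":0},{"slide":[0,0,1],"roll":0},{"slide":[0,0,0.5],"roll":0},{"slide":[0,0,0],"roll":0}]' 
python3 -m pendant '[{"slide":[0,0,0],"roll":0},{"slide":[0,0,0],"roll":0},{"slide":[0,0,0],"roll":0},{"slide":[0,0,0],"roll":0},{"slide":[0,0,0],"roll":0}]' 0 80
python3 -m pendant '[{"slide":[0,0,-1],"roll":0},{"slide":[0,0,-2.5],"roll":0},{"slide":[0,0,-4],"roll":0},{"slide":[0,0,-4],"roll":0},{"slide":[0,0,-4],"roll":0}]' 
python3 go.py .51 -.325 .2 164.8
```

```text
clock: 11.25
eef_pos: [0.543, 0.1122, 0.0471]
tool_rot: [3.142, 0.0, 2.876]
contact_force: [0.2, -0.6, -0.2]
opening: 0.0362
finger_force: 0.0
clock: 11.75
eef_pos: [0.5436, 0.1124, 0.0479]
tool_rot: [3.141, 0.002, 2.877]
contact_force: [-1.1, -1.0, 6.6]
opening: 0.0129
finger_force: 78.9
clock: 12.25
eef_pos: [0.5416, 0.1122, 0.203]
tool_rot: [-3.141, -0.002, 2.877]
contact_force: [0.2, 0.1, -4.5]
opening: 0.013
finger_force: 78.1
t 12.25 tcp [0.5416 0.1122 0.203 ] rpy [-1.7996e+02 -1.1000e-01  1.6482e+02] q6 0.47 open 0.013 F [ 0.2  0.1 -4.5]
slide at present yaw [ -8.4  -43.02   0.3 ] roll 0.02 slide after roll [ -8.42 -43.02   0.3 ]
```

```bash
cd .;
python3 -m pendant '[{"slide":[-0.5,-2.5,0],"roll":0},{"slide":[-0.8,-4,0],"roll":0},{"slide":[-0.8,-4,0],"roll":0},{"slide":[-0.8,-4,0],"roll":0},{"slide":[-0.8,-4,0],"roll":0}]' >/dev/null
python3 -m pendant '[{"slide":[-0.8,-4,0],"roll":0},{"slide":[-0.8,-4,0],"roll":0},{"slide":[-0.8,-4,0],"roll":0},{"slide":[-0.8,-4,0],"roll":0},{"slide":[-0.8,-4,0],"roll":0}]' >/dev/null
python3 -m pendant '[{"slide":[-0.5,-3,0],"roll":0},{"slide":[-0.2,-1.5,0],"roll":0},{"slide":[0,0,0],"roll":0}]' >/dev/null
python3 go.py .51 -.325 .09 164.8
```

```text
t 13.55 tcp [ 0.5102 -0.3261  0.2012] rpy [ 1.7999e+02 -7.0000e-02  1.6466e+02] q6 -0.3 open 0.013 F [ 0.  -0.1 -5. ]
slide at present yaw [ 0.05  0.1  11.12] roll -0.14 slide after roll [ 0.05  0.1  11.12]
```

```bash
cd .;
python3 -m pendant '[{"slide":[0,0,2.5],"roll":0},{"slide":[0,0,4],"roll":0},{"slide":[0,0,3],"roll":0},{"slide":[0,0,1.5],"roll":0},{"slide":[0,0,0],"roll":0}]' >/dev/null
python3 -m pendant '[{"slide":[0,0,0],"roll":0},{"slide":[0,0,0],"roll":0},{"slide":[0,0,0],"roll":0}]' 2.8
python3 -m pendant '[{"slide":[0,0,-2],"roll":0},{"slide":[0,0,-4],"roll":0},{"slide":[0,0,-4],"roll":0},{"slide":[0,0,-1],"roll":0},{"slide":[0,0,0],"roll":0}]' 
python3 go.py .5288 .0165 .2 164.8
```

```text
clock: 14.35
eef_pos: [0.5128, -0.3253, 0.0941]
tool_rot: [-3.141, 0.004, 2.877]
contact_force: [0.1, 0.1, -0.1]
opening: 0.0275
finger_force: 0.0
clock: 14.85
eef_pos: [0.513, -0.3258, 0.2054]
tool_rot: [-3.14, 0.006, 2.877]
contact_force: [-0.4, -1.4, -0.3]
opening: 0.028
finger_force: 0.0
t 14.85 tcp [ 0.513  -0.3258  0.2054] rpy [-179.89    0.36  164.81] q6 -0.3 open 0.028 F [-0.4 -1.4 -0.3]
slide at present yaw [ 7.44 33.45  0.54] roll 0.01 slide after roll [ 7.45 33.45  0.54]
```

```bash
cd .;
python3 -m pendant '[{"slide":[0.5,2.2,0],"roll":0},{"slide":[0.9,4,0],"roll":0},{"slide":[0.9,4,0],"roll":0},{"slide":[0.9,4,0],"roll":0},{"slide":[0.9,4,0],"roll":0}]' 3.6 >/dev/null
python3 -m pendant '[{"slide":[0.9,4,0],"roll":0},{"slide":[0.9,4,0],"roll":0},{"slide":[0.9,4,0],"roll":0},{"slide":[0.6,2.7,0.5],"roll":0},{"slide":[0,0.5,0.5],"roll":0}]' >/dev/null
python3 -m pendant '[{"slide":[0,0,0],"roll":0}]'>/dev/null
python3 go.py .5288 .0165 .1 164.8
python3 - <<'E'
from station import ctrl
import numpy as np,cv2
from h import *
s=ctrl.snapshot("wrist");P,ray,C=cloud(s);Z=P[...,2]
u=np.radians(-15.2)
u=np.array([np.cos(u),np.sin(u)]);n=np.array([-u[1],u[0]])
tr=(P[...,:2]-np.array([.5359,.0638]))@n
for k in(-96,-48,0,48,96):
    m=(Z>.055)&(Z<.09)&(abs(tr-k/1000)<.02)
    if m.sum()>50: print(k,m.sum(),rect(P[m]),np.round(np.nanmax(Z[m]),4))
s=ctrl.snapshot("top");P,ray,C=cloud(s)
hsv=cv2.cvtColor(s["img"],cv2.COLOR_BGR2HSV);m=(hsv[...,0]>5)&(hsv[...,0]<18)&(hsv[...,1]>150);m[:,:385]=0;m[255:]=0
print("orange in bin")
k,l,st,c=cv2.connectedComponentsWithStats(m.astype(np.uint8))
for i in range(1,k):
    if st[i,4]>10: print(st[i],np.nanmedian(P[l==i],0))
E
```

```text
t 15.95 tcp [0.5262 0.0177 0.1901] rpy [-1.7994e+02 -1.4000e-01  1.6492e+02] q6 0.3 open 0.036 F [0.3 0.6 0.5]
slide at present yaw [-0.28 -0.04  9.01] roll 0.12 slide after roll [-0.28 -0.04  9.01]
-48 1118 (array([528.7,  16. ]), 41.9, 14.8, -15.21) 0.0725
0 1291 (array([532.3,  64.9]), 43.7, 15.2, -16.14) 0.0726
96 1536 (array([557.6, 157.4]), 44.0, 16.1, -16.66) 0.0726
orange in bin
[402 197  11  21 164] [ 0.52129789 -0.29577014  0.05116671]
[433 212  16  21 202] [ 0.48324388 -0.36909546  0.05413766]
```

Both rejects are in the bin. Now the first good lug.

```bash
cd .;
python3 -m pendant '[{"slide":[-0.28,-0.02,1.5],"roll":0.1},{"slide":[0,0,3],"roll":0},{"slide":[0,0,3],"roll":0},{"slide":[0,0,1.5],"roll":0},{"slide":[0,0,0],"roll":0}]' >/dev/null
python3 -m pendant '[{"slide":[0,0,0],"roll":0}]' >/dev/null
python3 go.py .5288 .0163 .047 164.8
```

```text
t 16.65 tcp [0.53   0.0151 0.1021] rpy [-1.7999e+02 -1.0000e-02  1.6462e+02] q6 0.3 open 0.036 F [-0.2  1.   0.5]
slide at present yaw [0.15 0.08 5.51] roll -0.18 slide after roll [0.15 0.08 5.51]
```

```bash
cd .;
python3 -m pendant '[{"slide":[0.12,0.05,2],"roll":-0.1},{"slide":[0,0,1.8],"roll":0},{"slide":[0,0,1],"roll":0},{"slide":[0,0,0.7],"roll":0},{"slide":[0,0,0],"roll":0}]' 
python3 -m pendant '[{"slide":[0,0,0],"roll":0},{"slide":[0,0,0],"roll":0},{"slide":[0,0,0],"roll":0},{"slide":[0,0,0],"roll":0},{"slide":[0,0,0],"roll":0}]' 0 80
python3 go.py
python3 -m pendant '[{"slide":[0,0,-1],"roll":0},{"slide":[0,0,-2.5],"roll":0},{"slide":[0,0,-4],"roll":0},{"slide":[0,0,-4],"roll":0},{"slide":[0,0,-4],"roll":0}]' 
python3 -m pendant '[{"slide":[0,0,0],"roll":8.4},{"slide":[0,0,0],"roll":8.4},{"slide":[0,0,0],"roll":8.4},{"slide":[0,0,0],"roll":8.4},{"slide":[0,0,0],"roll":8.4}]' >/dev/null
python3 -m pendant '[{"slide":[0,0,0],"roll":8.4},{"slide":[0,0,0],"roll":8.4},{"slide":[0,0,0],"roll":8.4},{"slide":[0,0,0],"roll":8.4},{"slide":[0,0,0],"roll":8.2}]' >/dev/null
python3 -m pendant '[{"slide":[0,0,0],"roll":0}]' >/dev/null
python3 go.py .5072 .3209 .2 81
```

```text
clock: 17.15
eef_pos: [0.5288, 0.0168, 0.0467]
tool_rot: [-3.141, -0.0, 2.876]
contact_force: [0.9, -0.3, 0.6]
opening: 0.0362
finger_force: 0.0
clock: 17.65
eef_pos: [0.5297, 0.0169, 0.0478]
tool_rot: [3.141, 0.002, 2.877]
contact_force: [-0.8, -0.5, 6.8]
opening: 0.0129
finger_force: 78.9
t 17.65 tcp [0.5297 0.0169 0.0478] rpy [1.7998e+02 1.0000e-01 1.6481e+02] q6 0.3 open 0.0129 F [-0.8 -0.5  6.8]
clock: 18.15
eef_pos: [0.5278, 0.017, 0.2032]
tool_rot: [-3.141, -0.002, 2.877]
contact_force: [0.1, 0.1, -3.6]
opening: 0.0127
finger_force: 78.0
t 19.25 tcp [0.5281 0.017  0.2016] rpy [-1.7992e+02  1.0000e-02  8.1000e+01] q6 1.76 open 0.0127 F [ 1.1 -0.7 -4.4]
slide at present yaw [29.69 -6.82  0.16] roll -0.0 slide after roll [29.69 -6.82  0.16]
```

```bash
cd .;
python3 -m pendant '[{"slide":[2.3,-0.5,0],"roll":0},{"slide":[3.7,-0.9,0],"roll":0},{"slide":[4,-0.9,0],"roll":0},{"slide":[4,-0.9,0],"roll":0},{"slide":[4,-0.9,0],"roll":0}]' >/dev/null
python3 -m pendant '[{"slide":[4,-0.9,0],"roll":0},{"slide":[4,-0.9,0],"roll":0},{"slide":[2.2,-0.5,0],"roll":0},{"slide":[1.3,-0.3,0],"roll":0},{"slide":[0,0,0],"roll":0}]' >/dev/null
python3 -m pendant '[{"slide":[0,0,0],"roll":0}]'>/dev/null
python3 go.py .5072 .3209 .1 81
python3 - <<'E'
from station import ctrl
import numpy as np,cv2
from h import *
s=ctrl.snapshot("wrist");P,ray,C=cloud(s);Z=P[...,2]
cv2.imwrite("pics/w2.png",s["img"]); np.savez("w2.npz",**{k:np.array(v) for k,v in s.items()})
hsv=cv2.cvtColor(s["img"],cv2.COLOR_BGR2HSV)
m=(hsv[...,0]>20)&(hsv[...,0]<35)&(hsv[...,1]>110)&(Z>.024)&(Z<.045)
print("rack",rect(P[m]),m.sum())
y=np.array([-np.cos(np.radians(9.04)),np.sin(np.radians(9.04))])
tr=(P[...,:2]-np.array([.4835,.3247]))@y*1000
h,e=np.histogram(tr[m],bins=np.arange(-110,111,2)); print([(int(a),int(c)) for a,c in zip(e,h) if c>15])
for k in(-72,24):
    q=(Z>.055)&(Z<.085)&(abs(tr-k)<18)
    if q.sum()>50: print(k,q.sum(),rect(P[q]))
E
```

```text
t 20.35 tcp [0.5086 0.3179 0.2016] rpy [-1.7998e+02  8.0000e-02  8.1080e+01] q6 2.29 open 0.013 F [ 0.3  0.4 -3.9]
slide at present yaw [ 0.27 -0.18 10.16] roll 0.08 slide after roll [ 0.27 -0.18 10.16]
rack (array([594. , 245.4]), 477.5, 175.6, -36.01) 6086
[(-88, 49), (-86, 201), (-84, 185), (-82, 157), (-62, 216), (-60, 316), (-58, 374), (-40, 48), (-38, 165), (-36, 133), (-34, 55), (-14, 128), (-12, 133), (-10, 140), (8, 207), (10, 317), (12, 320), (14, 71), (34, 212), (36, 191), (38, 181), (56, 287), (58, 406), (60, 307), (62, 85), (80, 35), (82, 649), (84, 303), (86, 182)]
-72 1182 (array([554.5, 318.2]), 42.2, 15.1, 81.04)
24 1225 (array([461.1, 337.7]), 43.3, 15.2, 80.93)
```

View pics/w2.png

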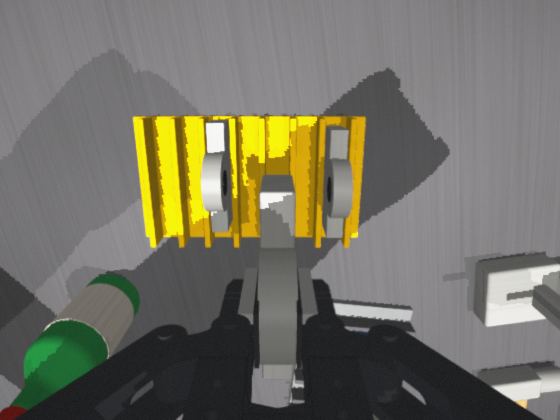

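The lug in hand at (278,215) is lined up over the empty slot between racked lugs at (215,182) and (340,188). The bars match the plan to under 1 mm, so I'm lowering.

```bash
cd .;
python3 -m pendant '[{"slide":[0.35,-0.15,2],"roll":0.1},{"slide":[0,0,3.5],"roll":0},{"slide":[0,0,3],"roll":0},{"slide":[0,0,1.5],"roll":0},{"slide":[0,0,0],"roll":0}]' >/dev/null
python3 -m pendant '[{"slide":[0,0,0],"roll":0}]' >/dev/null
python3 go.py .5073 .322 .052 81
```

```text
t 21.0 tcp [0.5082 0.3215 0.1023] rpy [1.800e+02 1.000e-02 8.085e+01] q6 2.29 open 0.0132 F [ 0.3 -0.6 -3.1]
slide at present yaw [ 0.03 -0.1   5.03] roll -0.15 slide after roll [ 0.03 -0.1   5.03]
```

```bash
cd .;
python3 -m pendant '[{"slide":[0.03,-0.08,1],"roll":-0.1},{"slide":[0,0,1],"roll":0},{"slide":[0,0,1],"roll":0},{"slide":[0,0,1],"roll":0},{"slide":[0,0,0.5],"roll":0}]' >/dev/null
python3 -m pendant '[{"slide":[0,0,0.2],"roll":0},{"slide":[0,0,0.1],"roll":0},{"slide":[0,0,0],"roll":0}]'
python3 -m pendant '[{"slide":[0,0,0.2],"roll":0},{"slide":[0,0,0.1],"roll":0},{"slide":[0,0,0],"roll":0}]'
python3 go.py .5073 .322 .0475 81
```

```text
clock: 21.8
eef_pos: [0.5073, 0.323, 0.0539]
tool_rot: [3.141, -0.0, 1.414]
contact_force: [-0.0, 0.9, -3.6]
opening: 0.013
finger_force: 78.3
clock: 22.1
eef_pos: [0.5071, 0.3229, 0.0508]
tool_rot: [3.142, -0.0, 1.414]
contact_force: [-0.1, -0.4, -3.8]
opening: 0.0127
finger_force: 78.3
t 22.1 tcp [0.5071 0.3229 0.0508] rpy [180.    -0.    81.02] q6 2.29 open 0.0127 F [-0.1 -0.4 -3.8]
slide at present yaw [-0.08  0.03  0.33] roll 0.02 slide after roll [-0.08  0.03  0.33]
```

```bash
cd .;
python3 -m pendant '[{"slide":[0,0,0.1],"roll":0},{"slide":[0,0,0.1],"roll":0},{"slide":[0,0,0],"roll":0}]'
python3 -m pendant '[{"slide":[0,0,0.05],"roll":0},{"slide":[0,0,0.05],"roll":0},{"slide":[0,0,0],"roll":0}]'
```

```text
clock: 22.4
eef_pos: [0.507, 0.3228, 0.0486]
tool_rot: [-3.141, 0.0, 1.414]
contact_force: [0.1, 0.0, -4.4]
opening: 0.0129
finger_force: 78.3
clock: 22.7
eef_pos: [0.5071, 0.3229, 0.0479]
tool_rot: [3.142, -0.0, 1.414]
contact_force: [-0.4, 0.3, -3.9]
opening: 0.0127
finger_force: 78.6
```

```bash
cd .;
python3 -m pendant '[{"slide":[0,0,0.07],"roll":0},{"slide":[0,0,0],"roll":0}]'|grep -E "eef|contact"
python3 -m pendant '[{"slide":[0,0,0.05],"roll":0},{"slide":[0,0,0],"roll":0}]'|grep -E "eef|contact"
```

```text
eef_pos: [0.5072, 0.323, 0.0478]
contact_force: [-1.6, -1.0, 4.3]
eef_pos: [0.5072, 0.323, 0.0478]
contact_force: [-3.3, -1.4, 8.5]
```

The lug has touched the slot floor, so I'm releasing it.

```bash
cd .;
python3 -m pendant '[{"slide":[0,0,0],"roll":0},{"slide":[0,0,0],"roll":0},{"slide":[0,0,0],"roll":0},{"slide":[0,0,0],"roll":0}]' 3.4
python3 -m pendant '[{"slide":[0,0,-1],"roll":0},{"slide":[0,0,-2],"roll":0},{"slide":[0,0,-4],"roll":0},{"slide":[0,0,-4],"roll":0},{"slide":[0,0,-4],"roll":0}]'
python3 -m pendant '[{"slide":[0,0,0],"roll":-8.4},{"slide":[0,0,0],"roll":-8.4},{"slide":[0,0,0],"roll":-8.4},{"slide":[0,0,0],"roll":-8.4},{"slide":[0,0,0],"roll":-8.4}]' 3.6 >/dev/null
python3 -m pendant '[{"slide":[0,0,0],"roll":-8.4},{"slide":[0,0,0],"roll":-8.4},{"slide":[0,0,0],"roll":-8.4},{"slide":[0,0,0],"roll":-8.4},{"slide":[0,0,0],"roll":-8.2}]' >/dev/null
python3 -m pendant '[{"slide":[0,0,0],"roll":0}]' >/dev/null
python3 go.py .532 .065 .2 164.8
```

```text
clock: 23.5
eef_pos: [0.5072, 0.323, 0.0465]
tool_rot: [3.141, -0.0, 1.414]
contact_force: [-0.2, 0.8, -0.3]
opening: 0.0341
finger_force: 0.0
clock: 24.0
eef_pos: [0.5069, 0.3228, 0.1988]
tool_rot: [3.141, -0.0, 1.414]
contact_force: [0.8, 0.8, 0.6]
opening: 0.0338
finger_force: 0.0
t 25.1 tcp [0.5071 0.3229 0.1973] rpy [1.7998e+02 2.0000e-02 1.6484e+02] q6 0.83 open 0.0357 F [-0.4  0.2 -0.6]
slide at present yaw [ -9.15 -24.25  -0.27] roll 0.04 slide after roll [ -9.16 -24.24  -0.27]
```

```bash
cd .;
python3 -m pendant '[{"slide":[-1,-2.6,0],"roll":0},{"slide":[-1.5,-4,0],"roll":0},{"slide":[-1.5,-4,0],"roll":0},{"slide":[-1.5,-4,0],"roll":0},{"slide":[-1.5,-4,0],"roll":0}]' >/dev/null
python3 -m pendant '[{"slide":[-1.3,-3.5,0.5],"roll":0},{"slide":[-0.8,-2.1,0.5],"roll":0},{"slide":[0,0,0],"roll":0},{"slide":[0,0,0],"roll":0}]' >/dev/null
python3 go.py .532 .065 .1 164.8
python3 - <<'E'
from station import ctrl
import numpy as np,cv2
from h import *
s=ctrl.snapshot("wrist");P,ray,C=cloud(s);Z=P[...,2]
u=np.radians(-15.2)
u=np.array([np.cos(u),np.sin(u)]);n=np.array([-u[1],u[0]])
tr=(P[...,:2]-np.array([.5359,.0638]))@n
for k in(-96,-48,0,48,96):
    m=(Z>.055)&(Z<.09)&(abs(tr-k/1000)<.02)
    if m.sum()>50: print(k,m.sum(),rect(P[m]),np.round(np.nanmax(Z[m]),4))
s=ctrl.snapshot("top");P,ray,C=cloud(s);Z=P[...,2]
y=np.array([-np.cos(np.radians(9.04)),np.sin(np.radians(9.04))])
tr=(P[...,:2]-np.array([.4835,.3247]))@y*1000; al=(P[...,:2]-np.array([.4835,.3247]))@np.array([-y[1]*-1,-y[0]])*1000
for k in(-72,-24,24):
    q=(Z>.055)&(Z<.085)&(abs(tr-k)<18)&(abs(al)<60)
    if q.sum()>50: print("rack",k,q.sum(),rect(P[q]),np.nanmax(Z[q]).round(4))
E
```

```text
t 26.0 tcp [0.5316 0.0654 0.1869] rpy [179.96  -0.   164.62] q6 0.39 open 0.0361 F [ 0.4 -0.4 -0. ]
slide at present yaw [-0.05 -0.03  8.69] roll -0.18 slide after roll [-0.05 -0.03  8.69]
0 1150 (array([532.1,  65.6]), 44.7, 14.6, -15.42) 0.0724
96 1462 (array([557.6, 157.3]), 43.9, 15.9, -15.11) 0.0724
```

```bash
cd .;
python3 -m pendant '[{"slide":[-0.05,0,1.5],"roll":-0.1},{"slide":[0,0,3],"roll":0},{"slide":[0,0,3],"roll":0},{"slide":[0,0,1.2],"roll":0},{"slide":[0,0,0],"roll":0}]' >/dev/null
python3 -m pendant '[{"slide":[0,0,0],"roll":0}]' >/dev/null
python3 go.py .532 .0653 .047 164.8
```

```text
t 26.7 tcp [0.5326 0.066  0.1005] rpy [1.7998e+02 4.0000e-02 1.6495e+02] q6 0.39 open 0.036 F [-0.5  0.1 -0.3]
slide at present yaw [ 0.04 -0.09  5.35] roll 0.15 slide after roll [ 0.04 -0.09  5.35]
```

```bash
cd .;
python3 -m pendant '[{"slide":[0.04,-0.06,2],"roll":0.1},{"slide":[0,0,1.8],"roll":0},{"slide":[0,0,1],"roll":0},{"slide":[0,0,0.5],"roll":0},{"slide":[0,0,0],"roll":0}]' 
python3 -m pendant '[{"slide":[0,0,0],"roll":0},{"slide":[0,0,0],"roll":0},{"slide":[0,0,0],"roll":0},{"slide":[0,0,0],"roll":0},{"slide":[0,0,0],"roll":0}]' 0 80
python3 -m pendant '[{"slide":[0,0,-1],"roll":0},{"slide":[0,0,-2.5],"roll":0},{"slide":[0,0,-4],"roll":0},{"slide":[0,0,-4],"roll":0},{"slide":[0,0,-4],"roll":0}]' 
python3 -m pendant '[{"slide":[0,0,0],"roll":8.4},{"slide":[0,0,0],"roll":8.4},{"slide":[0,0,0],"roll":8.4},{"slide":[0,0,0],"roll":8.4},{"slide":[0,0,0],"roll":8.4}]' >/dev/null
python3 -m pendant '[{"slide":[0,0,0],"roll":8.4},{"slide":[0,0,0],"roll":8.4},{"slide":[0,0,0],"roll":8.4},{"slide":[0,0,0],"roll":8.4},{"slide":[0,0,0],"roll":8.2}]' >/dev/null
python3 -m pendant '[{"slide":[0,0,0],"roll":0}]' >/dev/null
python3 go.py .4125 .337 .2 81
```

```text
clock: 27.2
eef_pos: [0.5317, 0.065, 0.0469]
tool_rot: [3.141, 0.0, 2.877]
contact_force: [0.0, 0.2, 0.3]
opening: 0.0361
finger_force: 0.0
clock: 27.7
eef_pos: [0.5323, 0.0649, 0.0477]
tool_rot: [3.141, 0.002, 2.876]
contact_force: [-1.1, -0.8, 5.8]
opening: 0.0132
finger_force: 79.0
clock: 28.2
eef_pos: [0.5304, 0.0648, 0.2029]
tool_rot: [-3.141, -0.002, 2.877]
contact_force: [0.5, 0.1, -5.4]
opening: 0.013
finger_force: 78.2
t 29.3 tcp [0.5307 0.0648 0.2013] rpy [-1.7991e+02  2.0000e-02  8.0990e+01] q6 1.85 open 0.0131 F [ 0.4  0.  -4.2]
slide at present yaw [ 25.03 -15.93   0.13] roll -0.01 slide after roll [ 25.03 -15.93   0.13]
```

```bash
cd .;
python3 -m pendant '[{"slide":[1.5,-1,-1],"roll":0},{"slide":[3,-1.9,-1],"roll":0},{"slide":[3.4,-2.2,-1],"roll":0},{"slide":[3.4,-2.2,0],"roll":0},{"slide":[3.4,-2.2,0],"roll":0}]' >/dev/null
python3 -m pendant '[{"slide":[3.4,-2.2,0],"roll":0},{"slide":[3.2,-2,0],"roll":0},{"slide":[2.3,-1.4,1],"roll":0},{"slide":[1.4,-0.9,1],"roll":0},{"slide":[0,0,1],"roll":0}]' >/dev/null
python3 -m pendant '[{"slide":[0,0,0],"roll":0}]'>/dev/null
python3 go.py .4125 .337 .1 81
python3 - <<'E'
from station import ctrl
import numpy as np,cv2
from h import *
s=ctrl.snapshot("wrist");P,ray,C=cloud(s);Z=P[...,2]
cv2.imwrite("pics/w3.png",s["img"])
hsv=cv2.cvtColor(s["img"],cv2.COLOR_BGR2HSV)
y=np.array([-np.cos(np.radians(9.04)),np.sin(np.radians(9.04))])
d=P[...,:2]-np.array([.4835,.3247]); tr=d@y*1000; al=d@np.array([y[1],-y[0]])*1000
m=(hsv[...,0]>20)&(hsv[...,0]<35)&(hsv[...,1]>110)&(Z>.024)&(Z<.045)&(abs(al)<70)
h,e=np.histogram(tr[m],bins=np.arange(-110,111,2)); print([(int(a),int(c)) for a,c in zip(e,h) if c>15]); print("al",np.percentile(al[m],[0.5,99.5]))
for k in(-72,-24,24):
    q=(Z>.055)&(Z<.085)&(abs(tr-k)<18)&(abs(al)<60)
    f=(Z>.034)&(Z<.048)&(abs(tr-k)<12)&(abs(al)<70)&(hsv[...,1]<60)
    if q.sum()>50: print(k,q.sum(),rect(P[q]),np.nanmax(Z[q]),np.percentile(al[f],[1,99]))
E
```

```text
t 30.4 tcp [0.4113 0.3359 0.1999] rpy [-179.88    0.18   81.19] q6 2.41 open 0.0127 F [-0.2 -0.5 -4.4]
slide at present yaw [0.13 0.11 9.99] roll 0.19 slide after roll [0.13 0.1  9.99]
[(-86, 134), (-84, 147), (-82, 89), (-66, 28), (-64, 21), (-62, 113), (-60, 308), (-58, 679), (-56, 124), (-40, 20), (-38, 155), (-36, 181), (-34, 206), (-16, 32), (-14, 132), (-12, 303), (-10, 519), (-8, 121), (8, 42), (10, 185), (12, 187), (14, 154), (34, 215), (36, 312), (38, 392), (56, 73), (58, 301), (60, 198), (62, 62), (82, 106), (84, 108), (86, 108)]
al [-52.46217798  56.26813131]
-72 1440 (array([554. , 317.7]), 44.1, 16.2, 81.64) 0.07231010968516234 [-39.95246685  48.45559867]
-24 1350 (array([504.5, 322.2]), 42.6, 16.1, 81.04) 0.07247317250052218 [-43.58672494  45.48250712]
24 1236 (array([460.4, 337.4]), 43.5, 15.3, 80.17) 0.07262479011339862 [-35.15983067  53.64598062]
```

View pics/w3.png

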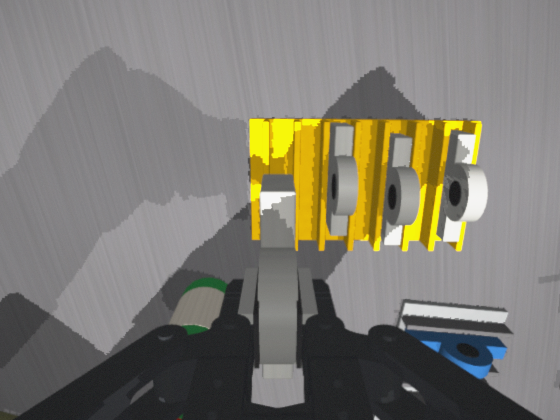

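The first good lug stands centred in its slot at (402,190). The second is held over the last empty slot, the leftmost one. Lowering it.

```bash
cd .;
python3 -m pendant '[{"slide":[0.15,0.08,2],"roll":0.1},{"slide":[0,0,3.5],"roll":0},{"slide":[0,0,3],"roll":0},{"slide":[0,0,1.4],"roll":0},{"slide":[0,0,0],"roll":0}]' >/dev/null
python3 -m pendant '[{"slide":[0,0,0],"roll":0}]' >/dev/null
python3 go.py .4123 .3375 .052 81
```

```text
t 31.05 tcp [0.4143 0.3378 0.1034] rpy [ 1.7998e+02 -2.0000e-02  8.0880e+01] q6 2.41 open 0.013 F [ 0.4 -0.2 -4.7]
slide at present yaw [-0.06 -0.19  5.14] roll -0.12 slide after roll [-0.06 -0.19  5.14]
```

```bash
cd .;
python3 -m pendant '[{"slide":[0,-0.15,1],"roll":-0.1},{"slide":[0,0,1],"roll":0},{"slide":[0,0,1],"roll":0},{"slide":[0,0,0.5],"roll":0},{"slide":[0,0,0],"roll":0}]' >/dev/null
python3 -m pendant '[{"slide":[0,0,0],"roll":0}]' >/dev/null
python3 go.py .4123 .3375 .0485 81
```

```text
t 31.65 tcp [0.4119 0.3384 0.0675] rpy [-1.7999e+02  1.0000e-02  8.1020e+01] q6 2.42 open 0.0128 F [ 0.4 -0.4 -5. ]
slide at present yaw [-0.09  0.05  1.9 ] roll 0.02 slide after roll [-0.09  0.05  1.9 ]
```

```bash
cd .;
python3 -m pendant '[{"slide":[-0.08,0.03,0.6],"roll":0},{"slide":[0,0,0.6],"roll":0},{"slide":[0,0,0.4],"roll":0},{"slide":[0,0,0.2],"roll":0},{"slide":[0,0,0],"roll":0}]' |grep -E "eef|contact"
python3 -m pendant '[{"slide":[0,0,0.07],"roll":0},{"slide":[0,0,0],"roll":0}]'|grep -E "eef|contact"
```

```text
eef_pos: [0.4119, 0.3373, 0.0491]
contact_force: [-0.3, -0.3, -4.7]
eef_pos: [0.4123, 0.3377, 0.049]
contact_force: [-0.5, -0.3, -5.4]
```

```bash
cd .;
python3 -m pendant '[{"slide":[0,0,0.07],"roll":0},{"slide":[0,0,0],"roll":0}]'|grep -E "eef|contact"
python3 -m pendant '[{"slide":[0,0,0.06],"roll":0},{"slide":[0,0,0],"roll":0}]'|grep -E "eef|contact"
```

```text
eef_pos: [0.4122, 0.3376, 0.0483]
contact_force: [0.1, -0.1, -4.8]
eef_pos: [0.4123, 0.3377, 0.0477]
contact_force: [-0.6, -0.1, -4.0]
```

```bash
cd .;
python3 -m pendant '[{"slide":[0,0,0.06],"roll":0},{"slide":[0,0,0],"roll":0}]'|grep -E "eef|contact"
```

```text
eef_pos: [0.4123, 0.3377, 0.0477]
contact_force: [-1.9, -0.9, 4.1]
```

```bash
cd .;
python3 -m pendant '[{"slide":[0,0,0],"roll":0},{"slide":[0,0,0],"roll":0},{"slide":[0,0,0],"roll":0},{"slide":[0,0,0],"roll":0}]' 3.4
python3 -m pendant '[{"slide":[0,0,-1],"roll":0},{"slide":[0,0,-2],"roll":0},{"slide":[0,0,-4],"roll":0},{"slide":[0,0,-4],"roll":0},{"slide":[0,0,-4],"roll":0}]'
python3 -m pendant '[{"slide":[0,2,-2],"roll":0},{"slide":[-1.5,3,-2],"roll":0},{"slide":[-3,3,0],"roll":0},{"slide":[-4,1,0],"roll":0},{"slide":[-4,1,0],"roll":0}]' >/dev/null
python3 -m pendant '[{"slide":[-4,0,0],"roll":0},{"slide":[-4,0,0],"roll":0},{"slide":[-4,0,0],"roll":0},{"slide":[-4,0,0],"roll":0},{"slide":[-4,0,0],"roll":0}]' >/dev/null
python3 -m pendant '[{"slide":[-2,0,0],"roll":0},{"slide":[0,0,0],"roll":0},{"slide":[0,0,0],"roll":0},{"slide":[0,0,0],"roll":0}]'
python3 - <<'E'
from station import ctrl
import numpy as np,cv2
from h import *
s=ctrl.snapshot("top");P,ray,C=cloud(s);Z=P[...,2]
cv2.imwrite("pics/top2.png",s["img"])
hsv=cv2.cvtColor(s["img"],cv2.COLOR_BGR2HSV)
y=np.array([-np.cos(np.radians(9.04)),np.sin(np.radians(9.04))])
d=P[...,:2]-np.array([.4835,.3247]); tr=d@y*1000; al=d@np.array([y[1],-y[0]])*1000
for k in(-72,-24,24,72):
    q=(Z>.055)&(Z<.085)&(abs(tr-k)<18)&(abs(al)<60)
    f=(Z>.036)&(Z<.048)&(abs(tr-k)<12)&(abs(al)<70)
    if q.sum()>20: print(k,q.sum(),rect(P[q]),np.nanmax(Z[q]),np.percentile(al[f],[1,99]))
rr,cc=np.mgrid[:420,:560]
for n,b in dict(can=(270,310,355,400),bottle=(280,315,155,195),tape=(250,297,250,290),hammer=(105,145,245,357),gauge=(80,150,170,220)).items():
    m=(rr>=b[0])&(rr<b[1])&(cc>=b[2])&(cc<b[3])&(Z>.012); print(n,np.round(np.nanmedian(P[m],0),3),np.round(np.nanmax(Z[m]),3))
E
```

```text
clock: 33.35
eef_pos: [0.4124, 0.3377, 0.0471]
tool_rot: [3.141, -0.0, 1.414]
contact_force: [-0.2, 0.0, 1.2]
opening: 0.0339
finger_force: 0.0
clock: 33.85
eef_pos: [0.412, 0.3374, 0.1992]
tool_rot: [3.141, -0.0, 1.414]
contact_force: [0.3, 1.0, -0.6]
opening: 0.034
finger_force: 0.0
clock: 35.25
eef_pos: [0.4573, -0.0181, 0.2373]
tool_rot: [3.141, -0.0, 1.415]
contact_force: [-1.4, 0.0, 0.6]
opening: 0.0338
finger_force: 0.0
-72 113 (array([553.7, 313.9]), 40.2, 14.7, 81.55) 0.07170704875001865 [-42.60113614  45.36173392]
-24 109 (array([505.2, 318.9]), 42.2, 14.7, 81.19) 0.071597939913919 [-46.07541885  44.33868646]
24 119 (array([461.1, 335. ]), 43.2, 14.8, 81.84) 0.07076669026424344 [-38.13891237  52.57073411]
72 126 (array([410.9, 333.8]), 45.4, 14.6, 81.51) 0.0723970265799803 [-46.52228724  44.55746405]
can [ 0.354 -0.189  0.165] 0.748
bottle [0.345 0.208 0.169] 0.746
tape [ 0.404 -0.014  0.747] 0.752
hammer [ 0.485 -0.034  0.726] 0.737
gauge [0.69  0.159 0.26 ] 0.738
```

View pics/top2.png

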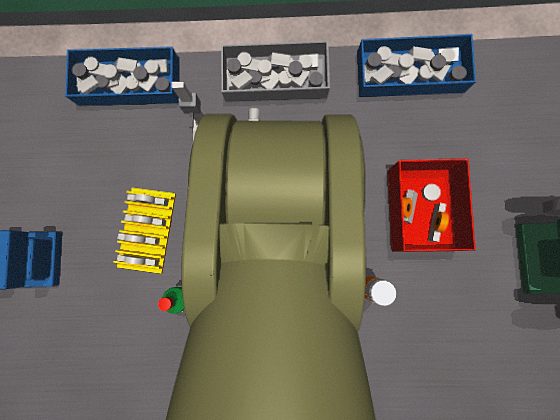

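The final top view shows four lugs standing in the rack (rows 198, 218, 239 and 261), all at the correct height and within its ends. Both orange-headed rejects are in the bin at (408,207) and (443,222). The bottle cap at (165,304) and the can at (382,292) are where they started.

```bash
python3 -c "
from station import ctrl
print(ctrl.job_done())"
```

```text
the job is handed in; nothing more can be done
None
```

The job is handed in at about 35 s: both rejects are in the scrap bin and both good lugs stand in the rack's empty slots; the master, hammer and tape were hidden by the arm in the final view, and the gripper briefly pressed the bin wall at about 37 N on the first drop (limit 40 N).

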